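Mesh the line spool onto the trimmer head's spline and hold it down against the spring

TASK

Fit the white line spool into the upturned trimmer head: turn it so that its cross-shaped bore meshes with the steel spline in the cup, slide it fully home against the spring without forcing it, and finish while still holding it pressed down there with the gripper (do not let go: the spring would push it back up). Leave the cap, the oil bottle and the wrench where they are.

Things in the scene. Friction and masses are not known exactly. Their poses are not given: they have to be found in the camera images.
- spool: White spool, 0.12 kg, loose on the bench, bore down. Origin: centre of underside, z up. Flanges 76 mm across, body 28 mm high; on top a bar grip 46 mm long (spool's x) x 18 thick (y) x 30 high: 58 mm tall in all. Underside: blind cross-shaped bore 26 mm deep, slots along spool's x and y, 10 mm wide, 33 mm end to end; the bar shows their direction.
- seat (a point): On the head's axis, on the shoulder at the spline's foot, 88 mm above the bench; z up. The spool's origin is here when home. Steel cross spline: arms along this point's x and y, 8 mm wide, 30 mm end to end, rising 16 mm above here, crests rounded (4 mm radius). The spool meshes in any of four turns, 90 degrees apart; within about 7 degrees the crests lead it in.
- head: Trimmer head, a black cup open upwards, 90 mm outside, 82 mm inside diameter, 40 mm high; its rim is 22 mm above the seat (the spool's top flange stands 6 mm above the rim at home). Origin: centre of the cup's underside, 18 mm below the seat; axes as the seat's. Two metal eyelets outside on its x axis. It can turn about z on the gearbox against 0.3 N m of friction, else stays put.
- plunger (a joint): Spring plate in the cup: flat dark steel ring round the spline, 48 mm inside, 76 mm outside diameter. 0 = up, its top 10 mm above the seat; grows (m) as it is pressed down; 0.010 when the spool is home. Spring force 6 N at 0, 12 N at 0.010. The spool reaches it only when meshed.
- stand: Plywood stand fixed to the bench, holding the trimmer attachment head up. Origin: on the bench under the head's axis. Board 420 x 90 x 18 mm, from x = -55 to 365 mm; aluminium gearbox under the cup; grey tube, 26 mm diameter, along its +x at 41 mm height to x = 430 mm, in two wooden blocks 70 mm wide, tops at 48 mm.
- cap: Bystander: the head's black screw cap, an open dish 84 mm in diameter, 16 mm high, mouth up. Origin: centre of the underside.
- oil: Bystander: grey plastic oil bottle, 60 mm in diameter, 150 mm tall, upright. Origin: centre of the underside.
- wrench: Bystander: steel wrench, 170 mm long along its x, lying flat. Origin: underside, near the middle.
There are look-alikes about, which are no part of the job. What is meant by the spool is not blue, orange or turquoise, and is the smaller of those in its own colour.

How it is judged:
By the outcome, as a careful person would: the job done as asked, in the order asked, and still so for the second after the job is handed in, while the arm keeps its last pose, push and grip.
It also fails if it takes over 40 s, if anything falls off the work surface, if the arm or the gripper's body presses on something with over 40 N, if the wrist force passes 120 N, or if a joint passes its speed limit or range.

ROBOT

A 7-joint arm with a two-finger parallel gripper is mounted at the origin on the work surface. World frame = base frame: x ahead of the robot, y to its left, z up, the work surface at z = 0. Lengths are in m, angles in rad, forces in N, time in s.
With the tool pointing down it reaches from about 0.425 to 0.925 m from the base axis. Payload 6.8 kg.
Tool frame: the origin (TCP) lies on the centre line of the jaws, within the pads' length; the fingertips stand 8 mm ahead of it and the grasp point (between the pads) lies 11 mm behind it (bot.tips_ahead is the distance from the TCP to the fingertips, in m); z points along the fingers, y is the line along which they close (so a half turn about z gives the same grasp; the last joint's range is limited). The gripper opens to 85 mm and grips with 20 to 120 N. Pads are 22 mm wide; open, the fingers measure 114 mm over their backs; the gripper's body (76 mm by 85 mm) begins 54 mm behind the grasp point. The pads swing forward as they close: fully open they stand 13 mm farther back than shut.
Start: joints at [-1.218, 0.477, 0.022, 1.555, -0.011, 1.109, -0.083], TCP at [0.3, 0.605, 0.239] pointing down, gripper open.
Joint ranges: [-2.96, 2.96], [-0.34, 2.1], [-1.41, 1.46], [0.24, 2.44], [-1.37, 4.51], [0.17, 1.92], [-2.96, 2.96]. Speed limits (rad/s): [2.39, 2.39, 3.14, 3.14, 3.14, 3.14, 3.14].

INTERFACE

Orientations are given as a unit quaternion [w, x, y, z].
In Python, from station import bot gives the robot as it stands.
- The arm moves only by the tool send_rows, never from a script. Its argument "deltas" is text: rows parted by semicolons, each of 4 numbers parted by spaces: the shift along the tool's x, y, z in m, then the turn about the tool's z in degrees. In form: x y z spin; .... A call has 1 to 5 rows; each row is the pose to reach, as a shift and turn from the pose commanded when the call began, along the tool's axes at that moment; what a row does not reach only later rows make up. A row lasts 1/10 s, in which the tool goes at most 50 mm and 8.59 degrees, less where a joint would pass 70% of its speed; a pose out of reach is approached as far as the arm can. A call with a gripper value outside its range is refused whole. "claw" is the opening, from 0 (shut) to 1 (fully open), set as the call begins (left out, the last holds). The fingers move at their own pace and stop on an object; "force" is the grip in N (left out, the last holds). Time passes only in rows, so rows that repeat a pose let the fingers close. It gives the time, the measured TCP pose, the force, the opening and the grip force at its end, in the units of the state.
- bot.get_obs(): the state, without advancing time (a new reading comes with each control period).
- bot.read_camera(name): name is "scene" or "top"; returns a dict with "img" (420x560x3 uint8, red, green, blue), "depth" (420x560 float32, m along the optical axis (not along the pixel's ray), 0 where there is no reading), "fx", "fy", "cx", "cy" (pixels), "camera_from_world" (4x4, takes a point from world to camera coordinates). Camera axes: x right, y up, looking along -z (the intrinsics and any distortion apply to the point x, -y, -z); pixel columns grow to the right and rows downward; lengths in m; the calibration is good to about 2 mm. A picture is of the moment at which its call begins.
- bot.hand_in(): hands the job in; it is judged then, once.
Trained networks look in a picture, given as the dict that the camera call returned (one of the last four; its "shot" number tells which), for a name from the list of things; names that differ only in an ending like _2 or _b are one class to them, and where a whole thing is asked for, a point or a joint stands for the part that bears it (a point fixed in the world has none). Each returns a list of dicts, best first, with "confidence" (0 to 1); they miss things now and then, are a little off and sometimes report something else, mostly with a low value. They report only what shows in the picture. A call takes as long as a camera call. They do not tell look-alikes from the thing itself.
- bot.masks_of(picture, query): "mask" (420x560 bool, what is visible of it).
- bot.landmark_of(picture, query): "xyz" ([x, y, z] in m, in world coordinates, good to about 4 mm: a listed point, or the origin of a listed thing).
The state is a dict: "t": time; "q": joint angles; "joint_vel": joint speeds; "joint_torque": joint torques, N m; "eef_pos": TCP position; "tool_rot": TCP orientation; "contact_force": force on the tool from outside, world axes, zero at the start; "torque": the same for the moment, N m; "gripper_width": opening from 0.0 (shut) to 1.0 (fully open); "grasp_force": force on a finger pad.
Only numpy, scipy, OpenCV 4.12 (cv2) and the standard library are available. Lean on these libraries where they do the work, as an engineer would, in place of code of your own. Each camera call takes 0.05 s, during which the arm holds its last target. There are 200 camera calls.

## Working session

There is one attempt and no reset: what is moved stays moved. The work goes in short steps, Python scripts to look and compute and a tool call to move; the robot and the scene stay as the last step left them, time stands still between calls to the robot, and variables do not carry over. Pictures are saved under pics/ and viewed, at most 10 in all, crops included, and the job is handed in when it is done.

Besides the shell and the picture viewer there is one more tool, called after "Emit:" as name(argument=value, ...), one argument or row to a line, values as JSON. send_rows: Moves the arm, as the interface text tells. Its arguments: {"type":"object","properties":{"deltas":{"type":"string"},"claw":{"type":"number"},"force":{"type":"number"}},"required":["deltas"]}

```bash
mkdir -p pics; cat > h.py <<'E'
import numpy as np, cv2
from station import bot
def shot(n): return bot.read_camera(n)
def save(p,f): cv2.imwrite('pics/'+f,cv2.cvtColor(p['img'],cv2.COLOR_RGB2BGR))
def world(p):
    v,u=np.mgrid[0:420,0:560]; d=p['depth']
    P=np.stack([(u-p['cx'])/p['fx']*d,-(v-p['cy'])/p['fy']*d,-d,np.ones_like(d)],-1)
    return (P@np.linalg.inv(p['camera_from_world']).T)[...,:3]
def proj(p,x):
    c=p['camera_from_world']@np.r_[x,1]; return p['cx']+p['fx']*c[0]/-c[2], p['cy']-p['fy']*c[1]/-c[2]
E
python3 - <<'E'
from h import *
o=bot.get_obs(); print(o['eef_pos'],o['tool_rot'],o['contact_force'],o['t'])
for n in ['top','scene']:
    p=shot(n); save(p,n+'0.png'); W=world(p)
    for q in ['spool','seat','head','cap','oil','wrench','stand']:
        for r in bot.landmark_of(p,q)[:4]:
            print(n,q,round(r['confidence'],2),np.round(r['xyz'],3),np.round(proj(p,r['xyz'])))
    for r in bot.masks_of(p,'spool')[:5]:
        m=r['mask']; print(n,'mask',round(r['confidence'],2),m.sum(),np.argwhere(m).mean(0)[::-1].round(),p['img'][m].mean(0).round(),np.median(W[m],0).round(3),W[m][:,2].max().round(3))
E
```

```text
[0.29992186 0.604073   0.23832469] [-1.38292238e-04  2.28358179e-01  9.73576773e-01 -8.88731874e-04] [ 0.87048526 -0.11662709  0.03815746] 0.0
top spool 0.88 [0.556 0.201 0.003] [228. 220.]
top spool 0.77 [ 0.419  0.263 -0.002] [207. 263.]
top spool 0.61 [ 0.69  0.21 -0.  ] [226. 179.]
top spool 0.58 [0.621 0.328 0.005] [189. 200.]
top seat 0.93 [ 0.53  -0.156  0.087] [343. 225.]
top head 0.8 [ 0.528 -0.15   0.074] [340. 226.]
top cap 0.74 [0.5   0.024 0.006] [283. 238.]
top oil 0.94 [ 0.456  0.412 -0.   ] [161. 251.]
top wrench 0.8 [ 0.501 -0.419  0.003] [424. 239.]
top stand 0.98 [ 0.532 -0.158 -0.002] [340. 229.]
top stand 0.66 [ 0.53  -0.15   0.072] [340. 226.]
top mask 0.89 455 [227. 219.] [225. 219. 213.] [0.553 0.197 0.029] 1.382
top mask 0.77 1048 [205. 261.] [206. 200. 193.] [0.42  0.258 0.041] 1.382
top mask 0.75 475 [190. 198.] [224. 124.  15.] [0.619 0.318 0.029] 1.382
top mask 0.73 579 [284. 237.] [79. 65. 53.] [0.503 0.02  0.005] 1.382
top mask 0.64 936 [225. 177.] [ 76. 104. 199.] [0.685 0.206 0.041] 1.382
scene spool 0.91 [0.618 0.323 0.001] [337. 170.]
scene spool 0.85 [0.418 0.262 0.003] [274. 161.]
scene spool 0.79 [ 0.554  0.202 -0.001] [303. 189.]
scene spool 0.67 [0.692 0.211 0.005] [344. 201.]
scene seat 0.65 [ 0.531 -0.156  0.086] [236. 254.]
scene head 0.78 [ 0.534 -0.152  0.07 ] [238. 257.]
scene head 0.57 [ 0.534 -0.154  0.086] [238. 254.]
scene cap 0.65 [ 0.499  0.018 -0.002] [259. 223.]
scene oil 0.57 [ 0.451  0.416 -0.001] [303. 137.]
scene wrench 0.79 [ 0.502 -0.417 -0.006] [175. 347.]
scene stand 0.6 [ 0.533 -0.155  0.002] [239. 271.]
scene mask 0.77 942 [275. 157.] [166. 158. 158.] [0.431 0.242 0.042] 1.127
scene mask 0.68 441 [337. 167.] [197. 108.  53.] [0.624 0.313 0.029] 1.127
scene mask 0.67 1106 [344. 197.] [ 67.  86. 169.] [0.695 0.194 0.04 ] 1.127
scene mask 0.64 494 [303. 185.] [191. 183. 183.] [0.56  0.187 0.029] 1.127
```

View pics/top0.png

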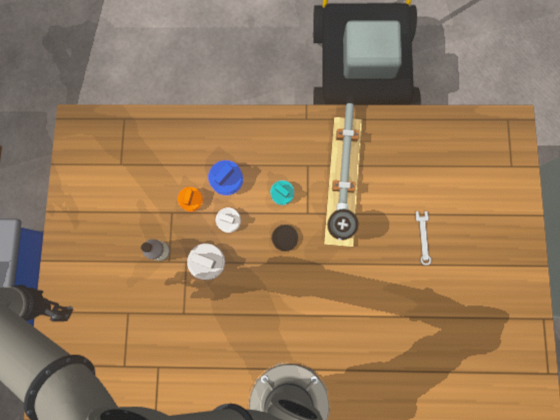

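View pics/scene0.png

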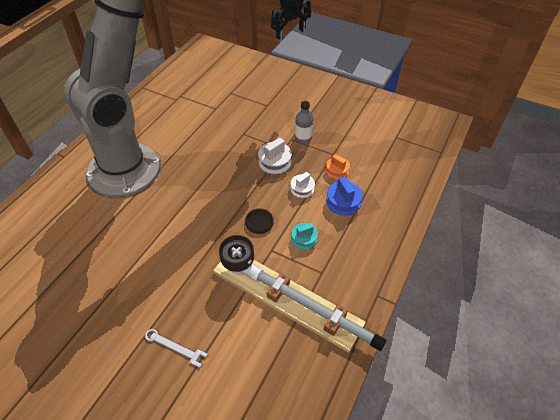

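The top view shows the small white spool at about (228,220), the cup with its bright cross at (343,224), the cap at (284,237), and the large white look-alike at (206,261). Next I measure the angles.

```bash
python3 - <<'E'
from h import *
from scipy.optimize import minimize
tiles=[]
for n in ['top','scene']:
    imgs=[];Ws=[]
    for k in range(8):
        p=shot(n); imgs.append(p['img'].astype(float)); Ws.append(world(p))
    I=np.mean(imgs,0); W=np.median(Ws,0)
    # spool bar
    d=np.hypot(W[...,0]-.555,W[...,1]-.2)
    m=(d<.05)&(W[...,2]>.038)&(W[...,2]<.075)
    q=W[m]; print(n,'bar pts',len(q),'z',np.percentile(q[:,2],[10,50,90]).round(3))
    t=W[m&(W[...,2]>.05)]
    if len(t)>5:
        (c,s,a)=cv2.minAreaRect((t[:,:2]*1000).astype(np.float32)); w,v=np.linalg.eigh(np.cov(t[:,:2].T))
        print(' rect',c,s,a,'pca',np.degrees(np.arctan2(v[1,1],v[0,1])),t[:,:2].mean(0),np.sqrt(w))
    fl=W[(d<.06)&(W[...,2]>.02)&(W[...,2]<.034)]; print(' flange circle',cv2.minEnclosingCircle((fl[:,:2]*1000).astype(np.float32)))
    d2=np.hypot(W[...,0]-.53,W[...,1]+.155)
    rim=W[(d2<.06)&(W[...,2]>.1)&(W[...,2]<.12)]; print(' rim circle',cv2.minEnclosingCircle((rim[:,:2]*1000).astype(np.float32)),len(rim))
    # rectified image at planes: z=.104 (spline crest) & z=.058 (bar top)
    for c,z in [((.53,-.155),.104),((.555,.2),.058)]:
        S=300;r=.06
        g=np.linspace(-r,r,S); X=c[0]-g[:,None]+0*g; Y=c[1]-g[None]+0*X
        P=np.stack([X,Y,0*X+z,0*X+1],-1)@p['camera_from_world'].T
        u=p['cx']+p['fx']*P[...,0]/-P[...,2]; v=p['cy']-p['fy']*P[...,1]/-P[...,2]
        R=cv2.remap(I.astype(np.float32),u.astype(np.float32),v.astype(np.float32),cv2.INTER_CUBIC); R=R.clip(0,255)
        R=(R-R.min())/(R.max()-R.min())*255
        np.save(f'r_{n}_{z}.npy',R); 
        tiles.append(R[...,::-1])
        # 4-fold fit of cross / template match
        G=R.mean(2); XX=X;YY=Y
        best=[]
        if z>.1: L,wd,ex=.015,.004,1
        else: L,wd,ex=.023,.009,0
        sub=np.hypot(X-c[0],Y-c[1])<.022+ .01*(z<.1)
        def tmpl(x,y,a):
            ca,sa=np.cos(a),np.sin(a); A=(X-x)*ca+(Y-y)*sa; B=-(X-x)*sa+(Y-y)*ca
            sg=lambda e:1/(1+np.exp(-e/.0010))
            b1=sg(L-abs(A))*sg(wd-abs(B)); b2=sg(L-abs(B))*sg(wd-abs(A))
            return np.maximum(b1,b2) if ex else b1
        def cost(k): return -np.corrcoef(cv2.GaussianBlur(tmpl(k[0]/1e3,k[1]/1e3,k[2]/10),(0,0),4)[sub],G[sub])[0,1]
        for a0 in np.radians(np.arange(0,90 if ex else 180,15)):
            r_=minimize(cost,[c[0]*1e3,c[1]*1e3,a0*10],method='Nelder-Mead'); best.append((r_.fun,*r_.x[:2].round(1),round(np.degrees(r_.x[2]/10),1)))
        print(' fit z',z,sorted(best)[:3])
cv2.imwrite('pics/rect.png',np.vstack([np.hstack(tiles[:2]),np.hstack(tiles[2:])]).astype(np.uint8))
E
```

```text
top bar pts 98 z [0.053 0.058 0.059]
 rect (556.5384521484375, 199.4401397705078) (45.42799377441406, 17.7950382232666) 71.78692626953125 pca 71.62739246599187 [0.55608017 0.19887875] [0.00535506 0.01371305]
 flange circle ((556.926025390625, 199.6387176513672), 37.9037971496582)
 rim circle ((535.4034423828125, -154.11502075195312), 46.08961486816406) 208
 fit z 0.104 [(np.float64(-0.9909854653303308), np.float64(532.1), np.float64(-153.8), np.float64(-11.2)), (np.float64(-0.9909854653196709), np.float64(532.1), np.float64(-153.8), np.float64(78.8)), (np.float64(-0.9909854653100929), np.float64(532.1), np.float64(-153.8), np.float64(78.8))]
 fit z 0.058 [(np.float64(-0.34207168884705436), np.float64(555.8), np.float64(202.9), np.float64(66.7)), (np.float64(-0.34207168884419087), np.float64(555.8), np.float64(202.9), np.float64(66.7)), (np.float64(-0.3420716888425345), np.float64(555.8), np.float64(202.9), np.float64(66.7))]
scene bar pts 120 z [0.042 0.057 0.059]
 rect (552.8958740234375, 198.65170288085938) (44.4241943359375, 19.11919403076172) 71.74237060546875 pca 68.8266142184899 [0.55385722 0.19633392] [0.0055314  0.01371976]
 flange circle ((552.4609985351562, 199.7803955078125), 38.32958221435547)
 rim circle ((532.0322875976562, -153.77944946289062), 45.934776306152344) 332
 fit z 0.104 [(np.float64(-0.8933310997866354), np.float64(531.8), np.float64(-156.0), np.float64(78.6)), (np.float64(-0.8933310997783637), np.float64(531.8), np.float64(-156.0), np.float64(78.6)), (np.float64(-0.8933310997744329), np.float64(531.8), np.float64(-156.0), np.float64(78.6))]
 fit z 0.058 [(np.float64(-0.7273858665409381), np.float64(550.0), np.float64(198.3), np.float64(59.0)), (np.float64(-0.7273858665408528), np.float64(550.0), np.float64(198.3), np.float64(59.0)), (np.float64(-0.7273858665383648), np.float64(550.0), np.float64(198.3), np.float64(59.0))]
```

View pics/rect.png

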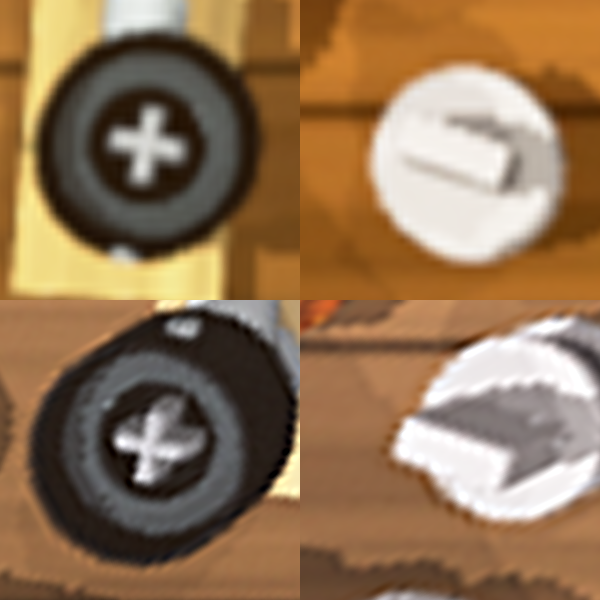

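The cross sits at about 78.8° (world) and the bar at about 71.7°. The spool is at about (0.556, 0.1995) and the seat at about (0.532, -0.154). I start moving towards the spool.

Emit:
send_rows(
  deltas="-0.04 -0.0245 0 8; -0.08 -0.049 0 16; -0.12 -0.0735 0 24; -0.16 -0.098 0 32; -0.2 -0.1225 0 40",
  claw=0.5,
  force=50,
)

```text
t: 2.2
eef_pos: [0.4257, 0.4043, 0.2396]
tool_rot: [-0.0, 0.55, 0.835, 0.0]
contact_force: [1.2, -0.1, -0.8]
gripper_width: 0.5
grasp_force: 0.0
```

```bash
cat >> h.py <<'E'
from scipy.spatial.transform import Rotation as Ro
def togo(x,y,z,ya):
    """tool-frame shift and spin to TCP (x,y,z) with tool y at world angle ya (deg, mod 180)"""
    o=bot.get_obs(); w,a,b,c=o['tool_rot']; R=Ro.from_quat([a,b,c,w]).as_matrix()
    cur=np.degrees(np.arctan2(R[1,1],R[0,1])); s=-((ya-cur+90)%180-90)
    print('t',round(o['t'],2),'pos',o['eef_pos'].round(4),'yang',cur.round(2),'tilt',R[:,2].round(4),'F',o['contact_force'].round(1),'T',np.round(o['torque'],2),'w',round(o['gripper_width'],3),'g',round(o['grasp_force'],1),'q7',o['q'][6].round(2))
    print(' shift',(R.T@(np.array([x,y,z])-o['eef_pos'])).round(4),'spin',round(s,2))
E
python3 -c "
from h import *
print(bot.tips_ahead)
togo(.556,.1995,.12,-18.3)"
```

```text
0.008
t 2.2 pos [0.4257 0.4043 0.2396] yang 23.27 tilt [ 3.e-04  6.e-04 -1.e+00] F [ 1.2 -0.1 -0.8] T [ 0.03 -0.02  0.02] w 0.5 g 0.0 q7 -0.38
 shift [-0.2397  0.0388  0.1195] spin 41.57
```

Emit:
send_rows(
  deltas="-0.045 0.007 0 8.4; -0.09 0.015 0.01 16.8; -0.135 0.023 0.04 25.2; -0.18 0.031 0.06 33.6; -0.225 0.037 0.08 41.6",
)

```text
t: 2.7
eef_pos: [0.5476, 0.2167, 0.1605]
tool_rot: [-0.0, 0.811, 0.586, 0.0]
contact_force: [0.3, -0.0, 0.7]
gripper_width: 0.499
grasp_force: 0.0
```

```bash
python3 -c "
from h import *
togo(.556,.1995,.043,-18.3)"
```

```text
t 2.7 pos [0.5476 0.2167 0.1605] yang -18.29 tilt [ 7.e-04  6.e-04 -1.e+00] F [ 0.3 -0.   0.7] T [ 0.03 -0.05 -0.  ] w 0.499 g 0.0 q7 -0.59
 shift [-0.0138  0.0133  0.1175] spin 0.01
```

Emit:
send_rows(
  deltas="-0.014 0.0133 0.03 0; -0.014 0.0133 0.065 0; -0.014 0.0133 0.095 0; -0.014 0.0133 0.11 0; -0.014 0.0133 0.117 0",
)

```text
t: 3.2
eef_pos: [0.5545, 0.2003, 0.0427]
tool_rot: [-0.0, 0.809, 0.588, -0.001]
contact_force: [-0.3, 0.2, 0.3]
gripper_width: 0.502
grasp_force: 0.0
```

```bash
python3 -c "
from h import *
togo(.556,.1995,.043,-18.3)"
```

```text
t 3.2 pos [0.5545 0.2003 0.0427] yang -17.99 tilt [-1.7e-03 -8.0e-04 -1.0e+00] F [-0.3  0.2  0.3] T [0.02 0.03 0.02] w 0.502 g 0.0 q7 -0.48
 shift [-0.0003  0.0016 -0.0003] spin 0.31
```

Emit:
send_rows(
  deltas="0 0 0 0; 0 0 0 0; 0 0 0 0; 0 0 0 0; 0 0 0 0",
  claw=0,
  force=50,
)

```text
t: 3.7
eef_pos: [0.556, 0.2008, 0.0452]
tool_rot: [0.0, 0.809, 0.588, 0.001]
contact_force: [-1.1, -0.3, 5.8]
gripper_width: 0.204
grasp_force: 52.3
```

```bash
python3 -c "
from h import *
togo(.556,.1995,.16,-18.3)"
```

```text
t 3.7 pos [0.556  0.2008 0.0452] yang -18.0 tilt [ 0.0019  0.0012 -1.    ] F [-1.1 -0.3  5.8] T [-0.01  0.22  0.02] w 0.204 g 52.3 q7 -0.48
 shift [-0.0011  0.0006 -0.1148] spin 0.3
```

Emit:
send_rows(
  deltas="0 0 -0.02 0; 0 0 -0.05 0; 0 0 -0.09 0; 0 0 -0.13 0; 0 0 -0.157 0",
)

```text
t: 4.2
eef_pos: [0.5558, 0.2004, 0.2038]
tool_rot: [0.0, 0.809, 0.588, 0.001]
contact_force: [0.3, -0.0, -2.0]
gripper_width: 0.196
grasp_force: 51.2
```

```bash
python3 -c "
from h import *
togo(.532,-.1545,.205,-11.2)"
```

```text
t 4.2 pos [0.5558 0.2004 0.2038] yang -18.02 tilt [ 0.0024  0.0013 -1.    ] F [ 0.3 -0.  -2. ] T [ 0.04 -0.02 -0.03] w 0.196 g 51.2 q7 -0.58
 shift [-0.3449  0.0872 -0.0017] spin -6.82
```

Emit:
send_rows(
  deltas="-0.03 0.0075 0 -1; -0.07 0.0175 0 -2; -0.11 0.0275 0 -3; -0.15 0.0378 0 -4; -0.19 0.048 0 -5",
)

```text
t: 4.7
eef_pos: [0.5415, 0.0033, 0.2011]
tool_rot: [-0.0, 0.782, 0.623, 0.0]
contact_force: [1.0, -0.3, -0.0]
gripper_width: 0.199
grasp_force: 51.3
```

Emit:
send_rows(
  deltas="-0.04 0.014 0 0; -0.08 0.027 0 -0.5; -0.115 0.039 0 -1; -0.14 0.05 0 -1.5; -0.146 0.052 0 -2",
)

```text
t: 5.2
eef_pos: [0.5594, -0.1535, 0.2013]
tool_rot: [0.001, 0.773, 0.634, -0.0]
contact_force: [0.6, 0.4, -0.6]
gripper_width: 0.197
grasp_force: 51.2
```

```bash
python3 -c "
from h import *
togo(.532,-.1545,.205,-11.2)"
```

```text
t 5.2 pos [ 0.5594 -0.1535  0.2013] yang -11.29 tilt [ 5.e-04 -2.e-03 -1.e+00] F [ 0.6  0.4 -0.6] T [-0.01 -0.02 -0.05] w 0.197 g 51.2 q7 0.18
 shift [-0.0064 -0.0267 -0.0037] spin -0.09
```

Emit:
send_rows(
  deltas="-0.0035 -0.013 0 0; -0.006 -0.0265 0 0; -0.006 -0.0265 0 0; -0.006 -0.0265 0 0",
)

```text
t: 5.6
eef_pos: [0.5326, -0.1486, 0.201]
tool_rot: [-0.0, 0.771, 0.637, 0.0]
contact_force: [0.0, 0.1, -1.1]
gripper_width: 0.196
grasp_force: 51.2
```

```bash
python3 - <<'E'
from h import *
togo(.532,-.1545,.16,-11.2)
for n in ['scene','top']:
    p=shot(n); W=world(p)
    c=bot.landmark_of(p,'spool')
    for r in c: 
        if r['xyz'][1]<0: print(n,r['confidence'],r['xyz'])
    I=p['img'].astype(int); d=np.hypot(W[...,0]-.532,W[...,1]+.1545)
    m=(d<.06)&(W[...,2]>.176)&(W[...,2]<.19)&(I.min(2)>120)
    f=W[m]; print(n,len(f),cv2.minEnclosingCircle((f[:,:2]*1000).astype(np.float32)),np.percentile(f[:,2],[5,50,95]).round(4) if len(f) else '')
    im=cv2.cvtColor(p['img'],cv2.COLOR_RGB2BGR); u,v=map(int,proj(p,[.532,-.1545,.15]))
    cr=im[max(v-65,0):v+65,u-60:u+60]; cv2.imwrite(f'pics/held_{n}.png',cv2.resize(cr,None,fx=4,fy=4,interpolation=cv2.INTER_CUBIC))
E
```

```text
t 5.6 pos [ 0.5326 -0.1486  0.201 ] yang -10.91 tilt [ 3.e-04  1.e-03 -1.e+00] F [ 0.   0.1 -1.1] T [-0.02 -0.06  0.01] w 0.196 g 51.2 q7 0.18
 shift [-0.006   0.0005  0.041 ] spin 0.29
scene 0.97 [0.5333, -0.1491, 0.1525]
scene 0.3 [0.5303, -0.1499, 0.0706]
scene 336 ((532.45361328125, -152.13360595703125), 38.11820602416992) [0.1813 0.184  0.1874]
top 0 ((0.0, 0.0), 0.0)
```

View pics/held_scene.png

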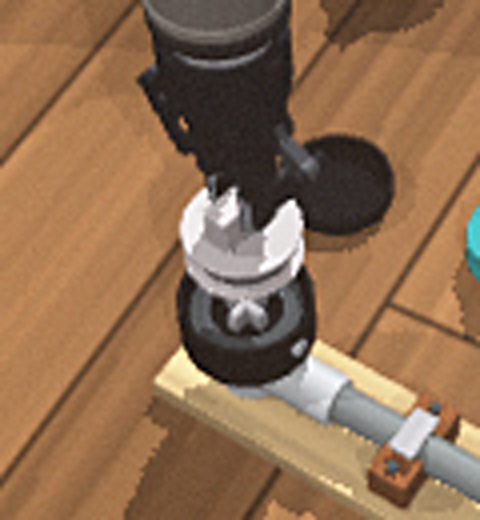

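The picture shows the spool held upright over the cup, its flange at about (243,245) in the crop, with the spline visible below it at (245,315). Shifting about 3.5 mm and descending.

Emit:
send_rows(
  deltas="-0.0035 0 0.01 0.3; -0.0035 0 0.025 0.3; -0.0035 0 0.038 0.3; -0.0035 0 0.043 0.3; -0.0035 0 0.043 0.3",
)

```text
t: 6.3
eef_pos: [0.5314, -0.1533, 0.1568]
tool_rot: [-0.001, 0.773, 0.634, -0.001]
contact_force: [-0.3, -0.0, -2.2]
gripper_width: 0.191
grasp_force: 51.2
```

```bash
python3 - <<'E'
from h import *
togo(.532,-.152,.133,-11.2)
p=shot('scene'); W=world(p); I=p['img'].astype(int); d=np.hypot(W[...,0]-.532,W[...,1]+.1545)
for lo,hi in [(.13,.145)]:
    f=W[(d<.06)&(W[...,2]>lo)&(W[...,2]<hi)&(I.min(2)>120)]; print('spool',len(f),cv2.minEnclosingCircle((f[:,:2]*1000).astype(np.float32)),np.median(f[:,2]))
f=W[(d<.06)&(W[...,2]>.1)&(W[...,2]<.116)&(I.max(2)<100)]; print('rim',len(f),cv2.minEnclosingCircle((f[:,:2]*1000).astype(np.float32)))
for r in bot.landmark_of(p,'spool'):
    if r['xyz'][1]<0: print(r['confidence'],r['xyz'])
E
```

```text
t 6.3 pos [ 0.5314 -0.1533  0.1568] yang -11.31 tilt [-2.2e-03  1.0e-04 -1.0e+00] F [-0.3 -0.  -2.2] T [ 0.01 -0.02 -0.01] w 0.191 g 51.2 q7 0.21
 shift [0.0014 0.0004 0.0238] spin -0.11
spool 318 ((531.1067504882812, -154.9755401611328), 38.63176727294922) 0.13995902991485554
rim 174 ((531.7006225585938, -156.2938995361328), 45.39822006225586)
0.65 [0.528, -0.1528, 0.111]
0.53 [0.5291, -0.1553, 0.0898]
```

Emit:
send_rows(
  deltas="0 0 0.003 0; 0 0 0.005 0; 0 0 0.007 0; 0 0 0.0085 0; 0 0 0.01 0",
)

```text
t: 6.9
eef_pos: [0.5321, -0.1534, 0.1479]
tool_rot: [0.0, 0.773, 0.634, 0.0]
contact_force: [0.9, 0.5, -0.5]
gripper_width: 0.196
grasp_force: 51.2
```

Emit:
send_rows(
  deltas="0 0 0.001 0; 0 0 0.002 0; 0 0 0.003 0; 0 0 0.004 0; 0 0 0.004 0",
)

```text
t: 7.4
eef_pos: [0.532, -0.1534, 0.1438]
tool_rot: [-0.0, 0.773, 0.634, -0.0]
contact_force: [0.7, -0.3, -1.8]
gripper_width: 0.199
grasp_force: 51.2
```

No contact force below the crest height, so the spool is meshed. Pressing on against the spring.

Emit:
send_rows(
  deltas="0 0 0.001 0; 0 0 0.002 0; 0 0 0.003 0; 0 0 0.004 0; 0 0 0.005 0",
)

```text
t: 7.9
eef_pos: [0.5322, -0.1535, 0.1394]
tool_rot: [0.0, 0.773, 0.634, 0.0]
contact_force: [-2.3, 0.7, 6.1]
gripper_width: 0.196
grasp_force: 52.3
```

Emit:
send_rows(
  deltas="0 0 0.001 0; 0 0 0.002 0; 0 0 0.003 0; 0 0 0.004 0; 0 0 0.005 0",
)

```text
t: 8.4
eef_pos: [0.5322, -0.1535, 0.1347]
tool_rot: [-0.0, 0.773, 0.634, 0.0]
contact_force: [-3.2, 1.3, 9.4]
gripper_width: 0.198
grasp_force: 52.7
```

Emit:
send_rows(
  deltas="0 0 0.0005 0; 0 0 0.001 0; 0 0 0.0015 0; 0 0 0.002 0; 0 0 0.002 0",
)

```text
t: 8.9
eef_pos: [0.5323, -0.1535, 0.1331]
tool_rot: [-0.0, 0.773, 0.634, 0.0]
contact_force: [-4.7, 2.2, 12.6]
gripper_width: 0.2
grasp_force: 53.1
```

Emit:
send_rows(
  deltas="0 0 0.0005 0; 0 0 0.001 0; 0 0 0.0015 0; 0 0 0.0015 0; 0 0 0.0015 0",
)

```text
t: 9.4
eef_pos: [0.5323, -0.1535, 0.133]
tool_rot: [-0.0, 0.773, 0.634, 0.001]
contact_force: [-8.7, 3.1, 27.0]
gripper_width: 0.198
grasp_force: 55.1
```

```bash
python3 - <<'E'
from h import *
togo(.532,-.1535,.133,-11.2)
p=shot('scene'); W=world(p); I=p['img'].astype(int); d=np.hypot(W[...,0]-.532,W[...,1]+.1545)
f=W[(d<.045)&(W[...,2]>.1)&(W[...,2]<.13)&(I.min(2)>130)]; print('flange top z',len(f),np.percentile(f[:,2],[5,25,50,75,95]).round(4),cv2.minEnclosingCircle((f[:,:2]*1000).astype(np.float32)))
f=W[(d<.06)&(W[...,2]>.1)&(W[...,2]<.118)&(I.max(2)<100)]; print('rim z',len(f),np.percentile(f[:,2],[5,50,95]).round(4))
im=cv2.cvtColor(p['img'],cv2.COLOR_RGB2BGR); u,v=map(int,proj(p,[.532,-.1545,.11]))
cv2.imwrite('pics/home.png',cv2.resize(im[v-50:v+50,u-60:u+60],None,fx=5,fy=5,interpolation=cv2.INTER_CUBIC))
E
```

```text
t 9.4 pos [ 0.5323 -0.1535  0.133 ] yang -11.32 tilt [ 0.001   0.0017 -1.    ] F [-8.7  3.1 27. ] T [0.74 2.18 0.01] w 0.198 g 55.1 q7 0.24
 shift [-0.0001 -0.0003  0.    ] spin -0.12
flange top z 309 [0.1126 0.1146 0.116  0.1175 0.12  ] ((529.038330078125, -156.30972290039062), 40.97301483154297)
rim z 172 [0.1012 0.1081 0.1128]
```

View pics/home.png

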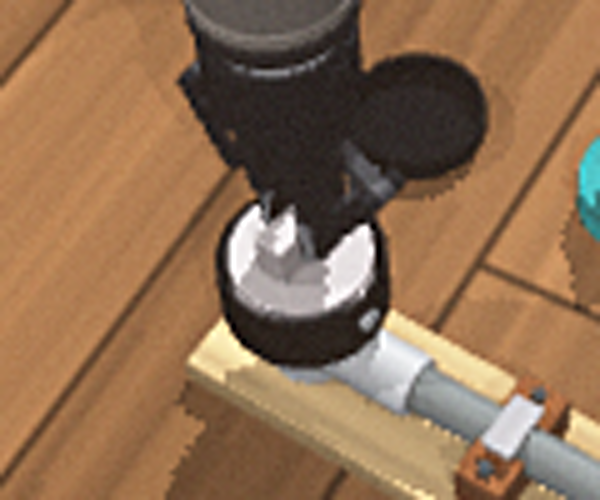

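The spool is seated in the cup: flange top at z = 0.116, travel stopped at 0.133, and the force now rises stiffly. I ease off the push slightly and hold.

Emit:
send_rows(
  deltas="0 0 -0.0005 0; 0 0 -0.0005 0; 0 0 -0.0005 0; 0 0 -0.0005 0; 0 0 -0.0005 0",
)

```text
t: 9.95
eef_pos: [0.5323, -0.1535, 0.133]
tool_rot: [-0.0, 0.773, 0.634, 0.001]
contact_force: [-7.7, 2.8, 21.8]
gripper_width: 0.196
grasp_force: 54.4
```

Still at z = 0.133 with about 22 N against the 12 N spring, so it is held firmly home.

```bash
python3 -c "
from station import bot
print(bot.hand_in())"
```

```text
the job is handed in; nothing more can be done
None
```

I fitted the small white spool onto the spline and pressed it fully home, then handed the job in at about 10 s with the gripper still holding it down at about 22 N; the cap, oil bottle and wrench were not touched.

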